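# Make up two front-panel sample kits at the edge bander

## Task

Make up the two sample kits: in the green tray the oak panel with the black bar handle standing on its two black dots, and in the blue tray the white panel with the brass knob standing on the black ring and the furniture leg on the red square. Lay each panel flat in the middle of its tray, marks upward and lengthwise with the tray, and leave the fittings upright and centred on their marks. Leave the dark-grey sample and the yellow tape measure where they are.

Things in the scene. Friction and masses are not known exactly. Their poses are not given: they have to be found in the camera images.
- green_tray: Shallow green plastic tray, fixed to the bench, for the oak kit: outside 130 (x) by 156 (y, its length) mm, floor 4 mm thick, rim 4 mm wide and 10 mm high over the bench (6 mm above the tray floor). Origin: centre of its underside, on the bench; z up.
- blue_tray: Shallow blue plastic tray, fixed, for the white kit; same sizes and axes as the green tray.
- oak_panel: Loose chipboard sample panel with brown oak faces, 56 (x) by 130 (y, its length) by 19 mm thick, 100 g. On its top two black dots, 18 mm across, at x = 0, y = +40 and -40 mm, where the feet of the bar handle go (either way round). Flat at the start, marks up. Origin: centre of the underside, z up; it lies in its tray either way round.
- white_panel: Loose white-faced chipboard sample panel, 56 (x) by 130 (y, its length) by 19 mm thick, 100 g. On its top a black ring (40 mm outside) centred at x = 0, y = +34 mm, where the knob goes, and a red square outline (46 mm outside) centred at x = 0, y = -34 mm, where the leg goes. Flat at the start, marks up. Origin: centre of the underside, z up; it lies in its tray either way round.
- bar_handle: Loose black bar handle standing on its two feet: bar 100 mm along x, 10 mm wide (y), from 26 to 35 mm high; feet 12 mm across at x = +40 and -40 mm; 70 g. Origin: midway between the feet, on the surface it stands on; z up. Grip the bar across y, midway.
- brass_knob: Loose round brass furniture knob standing on its base: head 32 mm across from 14 to 23 mm high, base 24 mm across, 27 mm high in all, 60 g. Origin: centre of the base's underside; z up.
- leg: Loose short furniture leg standing on its steel plate: plate 40 x 40 x 5 mm, on it a black round column 26 mm across up to 40 mm, then a black rubber pad 28 mm across, 46 mm high in all, 80 g. Any yaw will do. Origin: centre of the plate's underside; z up.
- grey_sample: Dark-grey panel sample, 70 (x) by 50 (y) by 19 mm, loose; belongs to no kit, stays where it is. Origin: centre of the underside.
- tape_measure: Yellow tape measure with a black disc on top, 62 (x) by 60 (y) by 32 mm, loose, 250 g; stays where it is. Origin: centre of the underside.
There are look-alikes about, which are no part of the job. Leave any pink look-alike of the brass_knob alone.

How it is judged (in metres and radians):
At the end, for the whole second after the job is handed in: Panels flat on their tray floors, marks up, within 15 mm of the tray centre and 0.2 rad of its length; fittings upright on their own panel, within 13 mm each way of their marks (handle midway between the dots and within 0.2 rad of the panel's length); all released and at rest (horizontal distance between oak_panel and green_tray below 0.015 m and angle between the y axis of oak_panel and the y axis of green_tray, either way round below 0.2 rad and z of oak_panel in the frame of green_tray between 0.001 and 0.008 m and angle between each of oak_panel, white_panel's own z axis and vertical below 0.1 rad and horizontal distance between white_panel and blue_tray below 0.015 m and angle between the y axis of white_panel and the y axis of blue_tray, either way round below 0.2 rad and z of white_panel in the frame of blue_tray between 0.001 and 0.008 m and x of bar_handle in the frame of oak_panel between -0.013 and 0.013 m and y of bar_handle in the frame of oak_panel between -0.013 and 0.013 m and z of bar_handle in the frame of oak_panel between 0.015 and 0.023 m and angle between each of bar_handle, brass_knob, leg's own z axis and vertical below 0.12 rad and angle between the x axis of bar_handle and the y axis of oak_panel, either way round below 0.2 rad and x of brass_knob in the frame of white_panel between -0.013 and 0.013 m and y of brass_knob in the frame of white_panel between 0.021 and 0.047 m and z of brass_knob in the frame of white_panel between 0.015 and 0.023 m and x of leg in the frame of white_panel between -0.013 and 0.013 m and y of leg in the frame of white_panel between -0.047 and -0.021 m and z of leg in the frame of white_panel between 0.015 and 0.023 m and linear speed of each of oak_panel, white_panel, bar_handle, brass_knob, leg below 0.02 m/s); the robot touches nothing.
It fails at once if the dark-grey sample was moved more than 25 mm (distance of grey_sample from where it was at the start of the episode above 0.025 m).
It fails at once if the tape measure was moved more than 25 mm (distance of tape_measure from where it was at the start of the episode above 0.025 m).
It also fails if it takes over 112 s, if anything falls off the work surface, if the arm or the gripper's body presses on something with over 40 N, if the wrist force passes 120 N, or if a joint passes its speed limit or range.

## Robot

A 7-joint arm with a two-finger parallel gripper is mounted at the origin on the work surface. World frame = base frame: x ahead of the robot, y to its left, z up, the work surface at z = 0. Lengths are in mm, angles in rad, forces in N, time in s.
With the tool pointing down it reaches from about 425 to 875 mm from the base axis. Payload 4.7 kg.
Tool frame: the origin (TCP) lies at the very end of the fingers, on their centre line; the grasp point (between the pads) lies 19 mm behind it (r.grasp_offset is the distance from the TCP to the grasp point, in mm); z points along the fingers, x is the direction in which the jaws open and shut, and the axes are right-handed (so a half turn about z gives the same grasp; the last joint's range is limited). The gripper opens to 85 mm and grips with 20 to 120 N. Pads are 22 mm wide; open, the fingers measure 114 mm over their backs; the gripper's body (76 mm by 85 mm) begins 54 mm behind the grasp point. The pads swing forward as they close: fully open they stand 13 mm farther back than shut.
Start: joints at [-1.116, 0.321, -0.07, 1.45, 0.023, 1.371, -0.057], TCP at [277.359, 587.875, 231.349] pointing down, gripper open.
Joint ranges: [-2.86, 2.86], [-0.3, 2.09], [-1.38, 1.24], [0.06, 2.45], [-1.56, 4.7], [0.09, 2.05], [-2.69, 2.69]. Speed limits (rad/s): [2.57, 2.57, 3.14, 3.14, 3.14, 3.14, 3.14].

## Interface

Orientations are given as a unit quaternion [x, y, z, w].
In Python, from bench import r gives the robot as it stands. The module is installed in compiled form; this text tells all that it offers.
- The arm moves only by the tool play_rows, never from a script. Its arguments are lists of equal length, an entry for each row: "delta_pos": the shift along the tool's x, y, z in mm, a list of three; "rot": the turn, a rotation vector about the tool's x, y, z in rad, a list of three; "jaw": the finger opening in mm, from 0 to 85.4. In form: {"delta_pos": [[tx, ty, tz], ...], "rot": [[ax, ay, az], ...], "jaw": [jaw, ...]}. A call has 1 to 8 rows; each row is the pose to reach, as a shift and turn from the pose commanded when the call began, along the tool's axes at that moment; what a row does not reach only later rows make up. A row lasts 1/8 s, in which the tool goes at most 62.5 mm and 10.7 degrees, less where a joint would pass 70% of its speed; a pose out of reach is approached as far as the arm can. A call with a gripper value outside its range is refused whole. The fingers move at their own pace and stop on an object; "squeeze" is the grip in N (left out, the last holds). Time passes only in rows, so rows that repeat a pose let the fingers close. It gives the time, the measured TCP pose, the force and the opening at its end, in the units of the state.
- r.read_state(): the state, without advancing time (a new reading comes with each control period).
- r.snapshot(name): name is "side" or "top" or "wrist"; returns (picture, depth): 480x640x3 uint8, red, green, blue; 480x640 float32, mm along the optical axis (not along the pixel's ray), 0 where there is no reading.
- r.camera_params(name): a dict with "vertical_fov" (degrees; the focal length in pixels is half the picture's height over the tangent of half this angle, whatever the lens; pixels are square), "cx", "cy" (the principal point, pixels), "R" (3x3) and "t" (3): a world point X has camera coordinates R X + t; the wrist camera has in their place "hand_eye" (4x4, takes a point from camera to tool coordinates, whose origin is the TCP and whose axes are the tool frame's). Camera axes: x right, y down, z forward; pixel columns grow to the right and rows downward; lengths in mm; the calibration is good to about 2 mm. A picture is of the moment at which its call begins: read the wrist's pose just before it. camera_params takes no time and is no camera call.
- r.sign_off(): hands the job in, once; it reports no verdict.
The state is a dict: "time": time; "qpos": joint angles; "qvel": joint speeds; "joint_torque": joint torques, N m; "position": TCP position; "ee_rot": TCP orientation; "force": force on the tool from outside, world axes, zero at the start; "wrist_torque": the same for the moment, N m; "opening": finger opening in mm.
Only numpy, scipy, OpenCV 4.12 (cv2) and the standard library are available. Lean on these libraries where they do the work, as an engineer would, in place of code of your own. Each camera call takes 0.05 s, during which the arm holds its last target. There are 200 camera calls.

## Working session

There is one attempt and no reset: what is moved stays moved. The work goes in short steps, Python scripts to look and compute and a tool call to move; the robot and the scene stay as the last step left them, time stands still between calls to the robot, and variables do not carry over. Pictures are saved under pics/ and viewed, about 12 in all and at most 16, crops included, and the job is handed in when it is done.

Besides the shell and the picture viewer there is one more tool, called after "Call:" as name(argument=value, ...) on one line, values as JSON. play_rows: Moves the arm, as the interface text tells. Its arguments: {"type":"object","properties":{"delta_pos":{"type":"array"},"rot":{"type":"array"},"jaw":{"type":"array"},"squeeze":{"type":"number"}},"required":["delta_pos","rot","jaw"]}

```bash
mkdir -p pics; cat > h.py <<'E'
import numpy as np, cv2
from bench import r
from scipy.spatial.transform import Rotation as Ro
def cam(n,st=None):
    p=r.camera_params(n); f=240/np.tan(np.radians(p["vertical_fov"])/2)
    K=np.array([[f,0,p["cx"]],[0,f,p["cy"]],[0,0,1]])
    if n=="wrist":
        st=st or r.read_state(); H=np.array(p["hand_eye"])
        A=Ro.from_quat(st["ee_rot"]).as_matrix()
        Rcw=A@H[:3,:3]; c=A@H[:3,3]+np.array(st["position"])
    else:
        Rcw=np.array(p["R"]).T; c=-Rcw@np.array(p["t"])
    return K,Rcw,c
def ray(C,uv,z):
    K,R,c=C; uv=np.atleast_2d(uv).astype(float)
    d=(R@np.linalg.inv(K)@np.c_[uv,np.ones(len(uv))].T).T
    return c+d*((z-c[2])/d[:,2])[:,None]
def proj(C,X):
    K,R,c=C; q=(K@R.T@(np.atleast_2d(X)-c).T).T
    return q[:,:2]/q[:,2:]
def snap(n,name):
    C=cam(n); im,d=r.snapshot(n); cv2.imwrite(f"pics/{name}.png",im[:,:,::-1]); np.savez(f"pics/{name}.npz",im=im,d=d,K=C[0],R=C[1],c=C[2]); return im,d,C
def load(name):
    z=np.load(f"pics/{name}.npz"); return z["im"],z["d"],(z["K"],z["R"],z["c"])
E
python3 - <<'E'
from h import *
for n in("top","side"):
    im,d,C=snap(n,n+"0"); print(n,C[2],C[1].round(3).tolist(),C[0][0,0], r.camera_params(n).keys())
print(r.read_state())
E
```

```text
top [3.61178567e+02 5.76223167e-01 1.10443745e+03] [[0.006, -0.989, 0.149], [-1.0, -0.008, -0.012], [0.013, -0.149, -0.989]] 553.5242968380536 dict_keys(['vertical_fov', 'cx', 'cy', 'R', 't'])
side [374.67620727 615.09914607 544.09267391] [[-0.982, -0.105, 0.154], [-0.186, 0.627, -0.757], [-0.018, -0.772, -0.635]] 460.9385006283593 dict_keys(['vertical_fov', 'cx', 'cy', 'R', 't'])
{'time': 0.1, 'qpos': array([-1.11594454,  0.32173034, -0.07007936,  1.45156821,  0.02258342,
        1.37083285, -0.05690367]), 'qvel': array([ 0.00014253, -0.00291809,  0.00064835, -0.003767  , -0.0007412 ,
        0.00147656, -0.00114655]), 'joint_torque': array([-3.74487936e-04, -4.94884193e+01, -3.83999627e-01, -3.15211558e+01,
        1.30566783e-02,  7.43568322e-03,  7.67464769e-06]), 'position': array([277.13109865, 587.40832474, 230.33725176]), 'ee_rot': array([ 8.44572034e-01,  5.35441231e-01, -7.17226230e-04,  5.03108441e-04]), 'force': array([-0.0347159 ,  0.37575536,  0.68421166]), 'wrist_torque': array([-0.0529125 , -0.02958855,  0.02677322]), 'opening': 85.40723524549335}
```

View pics/top0.png

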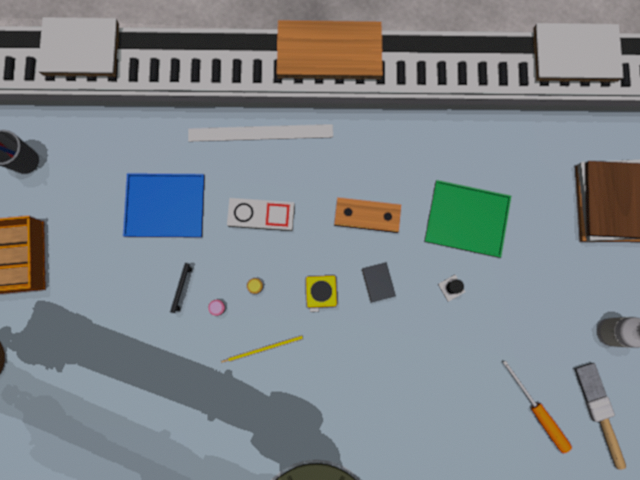

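View pics/side0.png

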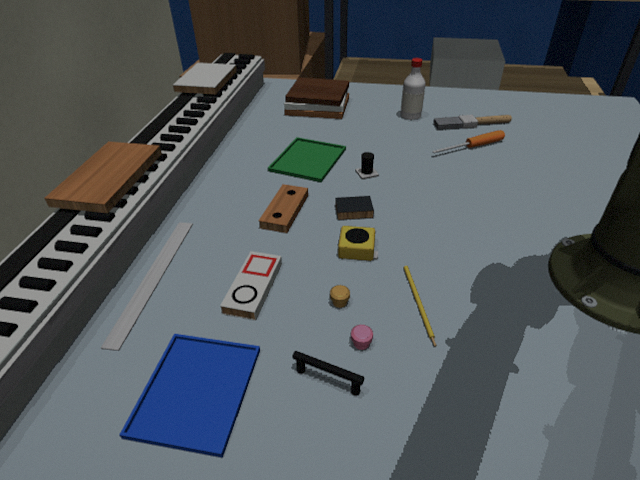

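Top view: blue tray (165,206), white panel (261,214), with its ring at (243,212) and red square at (278,215). Oak panel (367,215), green tray (468,218), handle (182,288), leg (454,287), tape (321,291) and grey sample (379,282).
Knob candidates are the brass one at (255,286) and the pink one at (217,308). The brass one fits the description, and I'll confirm it in a crop. The boards at the top edge are larger and lie off the bench area.

```bash
cat > m.py <<'E'
from h import *
im,d,C=load("top0"); hsv=cv2.cvtColor(im,cv2.COLOR_RGB2HSV)
def rect(name,mask,win,z):
    x0,x1,y0,y1=win; m=np.zeros(mask.shape,np.uint8); m[y0:y1,x0:x1]=mask[y0:y1,x0:x1]*255
    cs,_=cv2.findContours(m,cv2.RETR_EXTERNAL,cv2.CHAIN_APPROX_NONE); c=max(cs,key=cv2.contourArea)
    P=ray(C,c[:,0,:],z)[:,:2].astype(np.float32); (cx,cy),(w,h),a=cv2.minAreaRect(P)
    print(name,"c",round(cx,1),round(cy,1),"size",round(w,1),round(h,1),"ang(w-axis)",round(a,1),"px",c[:,0].mean(0).round(0))
H,S,V=[hsv[:,:,i].astype(int) for i in range(3)]
rect("green",(H>45)&(H<80)&(S>120),(410,530,160,270),10)
rect("blue",(H>105)&(S>180),(100,215,160,250),10)
rect("oak",(H<20)&(S>90),(325,410,190,240),19)
rect("white",((S<40)&(V>140))|((H<8)|(H>172))&(S>120),(222,300,190,236),19)
rect("red",((H<8)|(H>172))&(S>120),(222,300,190,236),19)
rect("ring",(V<70),(230,258,200,226),19)
rect("dotA",(V<60),(340,356,205,220),19)
rect("dotB",(V<60),(380,396,208,224),19)
rect("handle",(V<75),(165,200,255,320),33)
rect("knob",(H>12)&(H<30)&(S>110),(243,268,272,300),23)
rect("pink",((H>150))&(S>60),(205,230,295,320),23)
rect("legpad",(V<60),(440,470,275,298),46)
rect("plate",(S<35)&(V>110),(438,470,272,303),5)
rect("tape",(H>24)&(H<34)&(S>140),(300,342,270,315),32)
rect("grey",(V<75),(358,400,258,305),19)
E
python3 m.py
python3 - <<'E'
import cv2
a=cv2.imread("pics/top0.png")[255:325,160:290]; cv2.imwrite("pics/crop1.png",cv2.resize(a,None,fx=5,fy=5,interpolation=cv2.INTER_CUBIC))
E
```

```text
green c 585.5 -304.8 size 154.6 129.0 ang(w-axis) 78.3 px [468. 218.]
blue c 607.9 308.7 size 153.7 126.0 ang(w-axis) 90.0 px [163. 205.]
oak c 589.3 -101.0 size 128.5 56.3 ang(w-axis) 83.9 px [367. 215.]
white c 591.5 113.3 size 91.9 154.9 ang(w-axis) 0.5 px [260. 212.]
red c 587.8 79.4 size 43.9 43.9 ang(w-axis) 86.6 px [277. 214.]
ring c 576.4 139.3 size 0.9 4.4 ang(w-axis) 27.8 px [247. 220.]
dotA c 594.9 -62.0 size 10.2 12.1 ang(w-axis) 0.5 px [348. 212.]
dotB c 586.4 -141.2 size 10.0 12.3 ang(w-axis) 89.4 px [387. 216.]
handle c 438.3 260.0 size 16.8 96.5 ang(w-axis) 75.3 px [181. 288.]
knob c 445.0 120.9 size 25.4 29.3 ang(w-axis) 0.4 px [254. 286.]
pink c 402.3 193.9 size 29.1 29.6 ang(w-axis) 46.2 px [216. 307.]
legpad c 444.2 -264.2 size 23.4 31.9 ang(w-axis) 18.6 px [454. 286.]
plate c 445.1 -268.9 size 44.8 45.0 ang(w-axis) 28.5 px [451. 288.]
tape c 434.6 -8.9 size 58.1 58.0 ang(w-axis) 0.6 px [321. 291.]
grey c 453.9 -120.6 size 64.8 48.3 ang(w-axis) 14.7 px [378. 283.]
```

View pics/crop1.png

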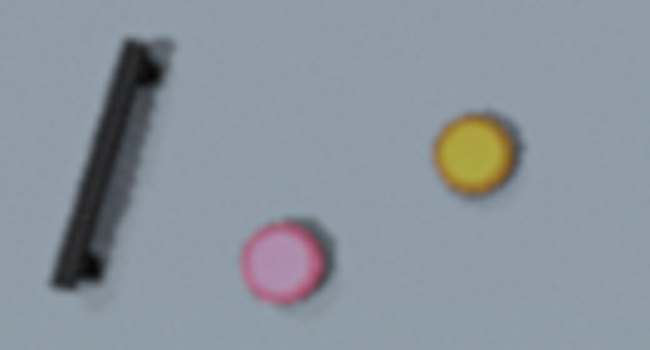

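```bash
cat > plan.py <<'E'
from h import *; import sys
# args: x,y,z,yawdeg ...
st=r.read_state(); A=Ro.from_quat(st["ee_rot"]).as_matrix(); p=np.array(st["position"])
yaw=np.degrees(np.arctan2(A[1,0],A[0,0]))
print("t",round(st["time"],2),"p",p.round(1),"yaw",round(yaw,1),"tilt",round(np.degrees(np.arccos(-A[2,2])),2),"open",round(st["opening"],1),"F",st["force"].round(1))
for a in sys.argv[1:]:
    x,y,z,w=map(float,a.split(","))
    T=Ro.from_euler("z",w,degrees=True).as_matrix()@np.diag([1,-1,-1.])
    dr=Ro.from_matrix(A.T@T).as_rotvec()
    print(a,"dpos",(A.T@(np.array([x,y,z])-p)).round(1).tolist(),"rot",dr.round(3).tolist())
E
python3 - <<'E'
from h import *
im,d,C=load("top0"); g=cv2.cvtColor(im,cv2.COLOR_RGB2GRAY)
m=np.zeros_like(g); m[198:228,230:258]=(g[198:228,230:258]<100)*255
c=max(cv2.findContours(m,0,1)[0],key=cv2.contourArea); (u,v),rr=cv2.minEnclosingCircle(c); P=ray(C,(u,v),19)[0]; print(u,v,rr,P)
R=np.array([587.8,79.4]); D=P[:2]-R; print("ctr",(P[:2]+R)/2,"len",np.linalg.norm(D),"ang",np.degrees(np.arctan2(D[1],D[0])))
E
python3 plan.py 591,113,120,0
```

```text
243.359375 212.234375 9.62248706817627 [591.53405273 147.14016326  19.        ]
ctr [589.66702636 113.27008163] len 67.84300161225259 ang 86.84486794946842
t 0.1 p [277.1 587.4 230.3] yaw 64.7 tilt 0.1 open 85.4 F [-0.   0.4  0.7]
591,113,120,0 dpos [-295.0, 486.3, 110.9] rot [0.001, 0.002, 1.13]
```

```bash
python3 plan.py 590,113,130,-3.2
```

```text
t 0.1 p [277.1 587.4 230.3] yaw 64.7 tilt 0.1 open 85.4 F [-0.   0.4  0.7]
590,113,130,-3.2 dpos [-295.4, 485.3, 100.9] rot [0.001, 0.001, 1.186]
```

Call:
play_rows(delta_pos=[[-30, 49, 5], [-60, 97, 20], [-90, 146, 30], [-120, 194, 40], [-160, 260, 55], [-200, 330, 70], [-240, 395, 85], [-275, 455, 95]], rot=[[0, 0, 0.15], [0, 0, 0.3], [0, 0, 0.45], [0, 0, 0.6], [0, 0, 0.75], [0, 0, 0.9], [0, 0, 1.05], [0, 0, 1.186]], jaw=[85, 85, 85, 85, 85, 85, 85, 85])

```text
time: 1.1
position: [539.6, 191.1, 145.2]
ee_rot: [1.0, -0.03, -0.0, -0.0]
force: [0.7, 0.9, 0.3]
opening: 85.0
```

```bash
python3 plan.py 590,113,130,-3.2 590,113,4,-3.2; python3 -c "
from h import *; snap('wrist','w1')"
```

```text
t 1.1 p [539.6 191.1 145.2] yaw -3.5 tilt 0.02 open 85.0 F [0.7 0.9 0.3]
590,113,130,-3.2 dpos [55.0, 75.0, 15.2] rot [-0.0, 0.0, -0.004]
590,113,4,-3.2 dpos [55.0, 75.0, 141.2] rot [-0.0, 0.0, -0.004]
```

View pics/w1.png

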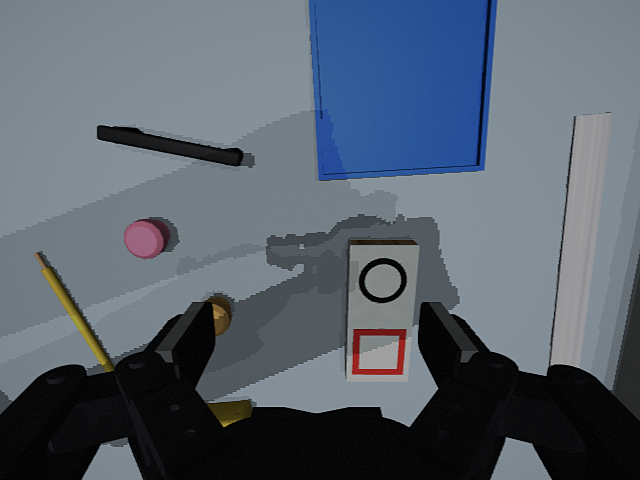

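The wrist view shows the white panel between the jaws, with the ring at (382,280) and the square at (379,352). The blue tray is above it. I'll check the lag and measure the panel.

```bash
python3 - <<'E'
from h import *
im,d,C=load("w1"); print("camera",C[2])
hs=cv2.cvtColor(im,cv2.COLOR_RGB2HSV)
a=ray(C,[[382,280],[379.5,352]],19); print(a, (a[0]+a[1])/2)
# tray outer corner pts bottom
print(ray(C,[[319,180],[484,170]],10))
E
python3 plan.py 590,113,60,-3.2 590,113,4,-3.2
```

```text
camera [543.66212029 263.77109399 287.77382819]
[[591.19757727 149.40271508  19.        ]
 [588.50270029  80.70368671  19.        ]] [589.85013878 115.05320089  19.        ]
[[543.75133772 233.66361233  10.        ]
 [673.11089259 233.58054923  10.        ]]
t 1.15 p [544.  180.1 144.2] yaw -4.3 tilt 0.43 open 84.9 F [ 2.5 -7.5  0.6]
590,113,60,-3.2 dpos [50.7, 62.9, 84.7] rot [0.007, -0.002, -0.02]
590,113,4,-3.2 dpos [50.6, 62.5, 140.7] rot [0.007, -0.002, -0.02]
```

Call:
play_rows(delta_pos=[[0, 0, 0], [0, 0, 0]], rot=[[0, 0, 0], [0, 0, 0]], jaw=[85, 85])

```text
time: 1.4
position: [538.4, 194.2, 145.6]
ee_rot: [1.0, -0.027, -0.0, -0.0]
force: [-0.1, 0.7, -0.9]
opening: 84.8
```

```bash
python3 plan.py 590,114,60,-3.2 590,114,3,-3.2
```

```text
t 1.4 p [538.4 194.2 145.6] yaw -3.1 tilt 0.06 open 84.8 F [-0.1  0.7 -0.9]
590,114,60,-3.2 dpos [55.9, 77.3, 85.5] rot [-0.001, 0.001, 0.002]
590,114,3,-3.2 dpos [56.0, 77.4, 142.5] rot [-0.001, 0.001, 0.002]
```

Call:
play_rows(delta_pos=[[28, 38, 40], [56, 77, 70], [56, 77, 90], [56, 77, 130], [56, 77, 142], [56, 77, 142], [56, 77, 142], [56, 77, 142]], rot=[[0, 0, 0], [0, 0, 0], [0, 0, 0], [0, 0, 0], [0, 0, 0], [0, 0, 0], [0, 0, 0], [0, 0, 0]], jaw=[85, 85, 85, 85, 85, 85, 50, 50], squeeze=50)

```text
time: 2.4
position: [592.2, 113.5, 6.0]
ee_rot: [1.0, -0.028, 0.002, -0.001]
force: [-0.3, -0.9, -0.6]
opening: 54.8
```

Call:
play_rows(delta_pos=[[0, 0, 0], [0, 0, 0], [0, 0, 0], [0, 0, -20], [0, 0, -50], [0, 0, -50]], rot=[[0, 0, 0], [0, 0, 0], [0, 0, 0], [0, 0, 0], [0, 0, 0], [0, 0, 0]], jaw=[50, 50, 50, 50, 50, 50])

```text
time: 3.15
position: [593.1, 113.1, 57.4]
ee_rot: [1.0, -0.028, 0.003, -0.001]
force: [0.6, 0.1, -1.2]
opening: 54.3
```

```bash
python3 plan.py 608,307,55,0 608,307,7,0;  python3 -c "
from h import *; snap('wrist','w2')"
```

```text
t 3.15 p [593.1 113.1  57.4] yaw -3.2 tilt 0.35 open 54.3 F [ 0.6  0.1 -1.2]
608,307,55,0 dpos [4.0, -194.4, 2.8] rot [-0.002, -0.006, -0.056]
608,307,7,0 dpos [3.7, -194.3, 50.8] rot [-0.002, -0.006, -0.056]
```

View pics/w2.png

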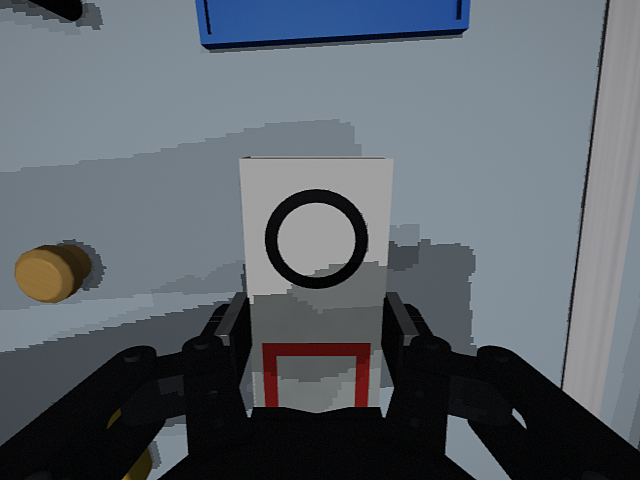

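```bash
python3 - <<'E'
from h import *
im,d,C=load("w2")
print(ray(C,[[202,43],[468,29]],10))
E
python3 plan.py 608,310,57,0 608,310,10,0
```

```text
[[544.08109468 234.31395505  10.        ]
 [673.00226056 233.17839873  10.        ]]
t 3.2 p [591.8 113.   55.6] yaw -3.2 tilt 0.18 open 54.7 F [ 0.6  0.7 -1.5]
608,310,57,0 dpos [5.1, -197.6, -1.1] rot [-0.001, -0.003, -0.056]
608,310,10,0 dpos [5.0, -197.6, 45.9] rot [-0.001, -0.003, -0.056]
```

Call:
play_rows(delta_pos=[[1, -40, 0], [2, -90, 0], [4, -145, 0], [5, -190, 0], [5, -198, 0], [5, -198, 20], [5, -198, 40], [5, -198, 46]], rot=[[0, 0, 0], [0, 0, -0.02], [0, 0, -0.04], [0, 0, -0.056], [0, 0, -0.056], [0, 0, -0.056], [0, 0, -0.056], [0, 0, -0.056]], jaw=[50, 50, 50, 50, 50, 50, 50, 50])

```text
time: 4.2
position: [606.5, 307.0, 8.9]
ee_rot: [1.0, -0.001, -0.002, 0.001]
force: [-13.5, -6.9, 37.4]
opening: 54.6
```

Call:
play_rows(delta_pos=[[0, 0, 1], [0, 0, 1], [0, 0, 1], [0, 0, 1], [0, 0, 0], [0, 0, -50], [0, 0, -100], [0, 0, -100]], rot=[[0, 0, 0], [0, 0, 0], [0, 0, 0], [0, 0, 0], [0, 0, 0], [0, 0, 0], [0, 0, 0], [0, 0, 0]], jaw=[50, 70, 76, 76, 76, 76, 76, 76])

```text
time: 5.2
position: [610.1, 311.7, 113.5]
ee_rot: [1.0, -0.0, 0.004, -0.002]
force: [0.8, -0.1, -0.2]
opening: 76.1
```

```bash
python3 plan.py 445,121,100,0;  python3 -c "
from h import *; snap('wrist','w3'); snap('top','top1')"
```

```text
t 5.2 p [610.1 311.7 113.5] yaw -0.0 tilt 0.57 open 76.1 F [ 0.8 -0.1 -0.2]
445,121,100,0 dpos [-165.2, 190.8, 11.1] rot [-0.005, -0.009, -0.0]
```

View pics/w3.png

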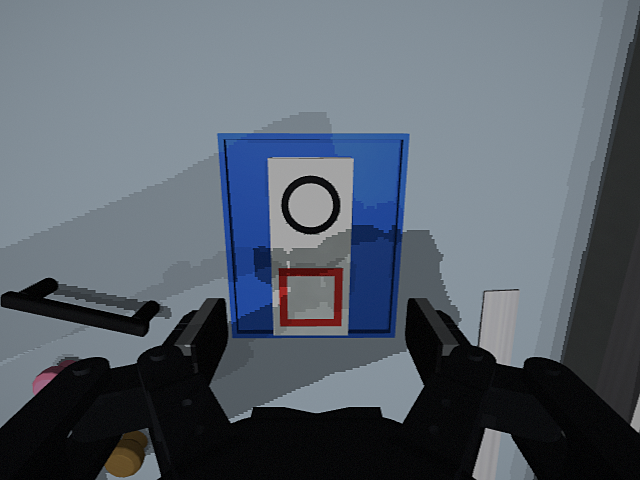

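The white panel is in the blue tray, with the ring at (311,205) and the square at (311,297). I'll measure its offset from the tray in the settled top view.

```bash
cat > chk.py <<'E'
from h import *; import sys
im,d,C=load(sys.argv[1]); hs=cv2.cvtColor(im,cv2.COLOR_RGB2HSV); H,S,V=[hs[:,:,i].astype(int) for i in range(3)]
def big(m,win):
    x0,x1,y0,y1=win; k=np.zeros(m.shape,np.uint8); k[y0:y1,x0:x1]=m[y0:y1,x0:x1]*255
    return max(cv2.findContours(k,0,1)[0],key=cv2.contourArea)[:,0,:]
def rc(n,c,z):
    (a,b),s,g=cv2.minAreaRect(ray(C,c,z)[:,:2].astype(np.float32)); print(n,round(a,1),round(b,1),np.round(s,1),round(g,1))
rc("blue",big((H>105)&(S>150),(100,215,160,250)),10)
rc("panel",big((S<60)&(V>110),(125,205,172,240)),23)
rc("red",big(((H<8)|(H>172))&(S>120),(125,205,172,240)),23)
E
python3 chk.py top1
python3 - <<'E'
from h import *
im,d,C=load("w3")
t=ray(C,[[218,133],[410,133],[397,337],[230,337]],10);print("tray",t.round(1).tolist(),t.mean(0))
m=ray(C,[[311,205],[311,297]],23);print("marks",m,m.mean(0))
E
```

```text
blue 607.4 310.6 [127.8 158.6] 0.5
panel 606.2 294.7 [ 57. 106.] 0.5
red 606.3 273.4 [40.8 44.2] 0.5
tray [[544.3, 389.8, 10.0], [673.9, 389.7, 10.0], [675.2, 233.9, 10.0], [541.6, 234.6, 10.0]] [608.75304872 311.9782503   10.        ]
marks [[606.83422068 342.99082824  23.        ]
 [606.52282668 275.14617611  23.        ]] [606.67852368 309.06850218  23.        ]
```

White panel centre is about (606.6,308.5) and the tray centre (608,311), so it is well inside tolerance. Next is the knob.

Call:
play_rows(delta_pos=[[-20, 24, 0], [-50, 60, 0], [-85, 98, 0], [-120, 138, 5], [-150, 173, 10], [-165, 191, 12], [-165, 191, 12], [-165, 191, 12]], rot=[[0, 0, 0], [0, 0, 0], [0, 0, 0], [0, 0, 0], [0, 0, 0], [0, 0, 0], [0, 0, 0], [0, 0, 0]], jaw=[76, 76, 70, 70, 70, 70, 70, 70])

```text
time: 6.3
position: [442.0, 119.9, 95.5]
ee_rot: [1.0, 0.0, -0.0, 0.0]
force: [-0.5, -0.0, 0.5]
opening: 69.9
```

```bash
python3 - <<'E'
from h import *
im,d,C=snap('wrist','w4')
hs=cv2.cvtColor(im,cv2.COLOR_RGB2HSV); H,S,V=[hs[:,:,i].astype(int) for i in range(3)]
m=((H>12)&(H<24)&(S>110)&(V>60)).astype(np.uint8)*255
for c in cv2.findContours(m,0,1)[0]:
    if cv2.contourArea(c)>300: print(cv2.contourArea(c),cv2.boundingRect(c),cv2.minEnclosingCircle(c),ray(C,cv2.minEnclosingCircle(c)[0],23))
print(proj(C,[445,121,27]))
E
python3 plan.py 445,121,60,0 445,121,3,0
```

```text
1652.5 (468, 439, 62, 41) ((499.6355285644531, 464.4555969238281), 32.7691650390625) [[586.96287331 -53.63584051  23.        ]]
1518.0 (298, 228, 48, 43) ((321.5946044921875, 250.8648681640625), 23.767972946166992) [[444.96786941 124.01362335  23.        ]]
[[321.70990001 257.25833703]]
t 6.35 p [442.3 120.1  95.6] yaw 0.1 tilt 0.01 open 69.8 F [0.3 0.5 0.5]
445,121,60,0 dpos [2.7, -0.9, 35.6] rot [0.0, -0.0, 0.001]
445,121,3,0 dpos [2.7, -0.9, 92.6] rot [0.0, -0.0, 0.001]
```

View pics/w4.png

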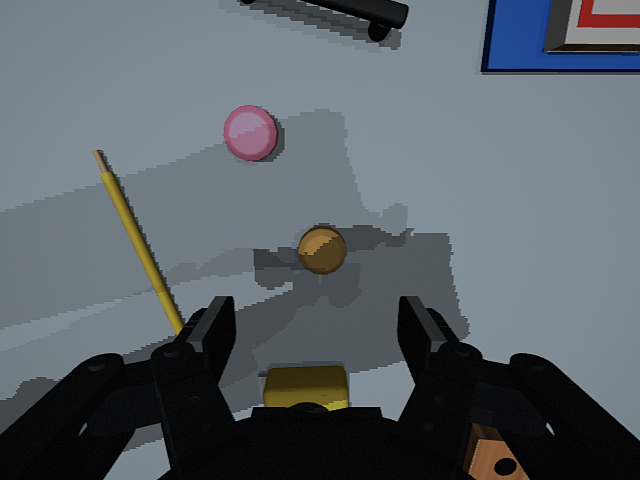

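The brass knob is at (322,250) and the pink one at (250,133). Both views put the brass knob at (445,122.5), so I'll grasp it.

Call:
play_rows(delta_pos=[[3, -2, 30], [3, -2, 60], [3, -2, 85], [3, -2, 92], [3, -2, 92], [3, -2, 92], [3, -2, 92], [3, -2, 92]], rot=[[0, 0, 0], [0, 0, 0], [0, 0, 0], [0, 0, 0], [0, 0, 0], [0, 0, 0], [0, 0, 0], [0, 0, 0]], jaw=[70, 70, 70, 70, 28, 28, 28, 28], squeeze=40)

```text
time: 7.35
position: [445.9, 121.8, 5.0]
ee_rot: [1.0, 0.0, 0.001, -0.001]
force: [-1.4, 1.5, 6.2]
opening: 29.5
```

Call:
play_rows(delta_pos=[[0, 0, 0], [0, 0, 0], [0, 0, -30], [0, 0, -80], [0, 0, -100], [0, 0, -100]], rot=[[0, 0, 0], [0, 0, 0], [0, 0, 0], [0, 0, 0], [0, 0, 0], [0, 0, 0]], jaw=[28, 28, 28, 28, 28, 28])

```text
time: 8.1
position: [446.0, 121.8, 105.4]
ee_rot: [1.0, 0.0, 0.002, -0.001]
force: [0.2, 0.2, -0.6]
opening: 29.8
```

```bash
python3 plan.py 606.7,342,105,0 606.7,342,29,0; python3 -c "
from h import *; snap('wrist','w5')"
```

```text
t 8.1 p [446.  121.8 105.4] yaw 0.0 tilt 0.24 open 29.8 F [ 0.2  0.2 -0.6]
606.7,342,105,0 dpos [160.7, -220.2, 1.5] rot [-0.002, -0.004, 0.0]
606.7,342,29,0 dpos [160.4, -220.1, 77.5] rot [-0.002, -0.004, 0.0]
```

View pics/w5.png

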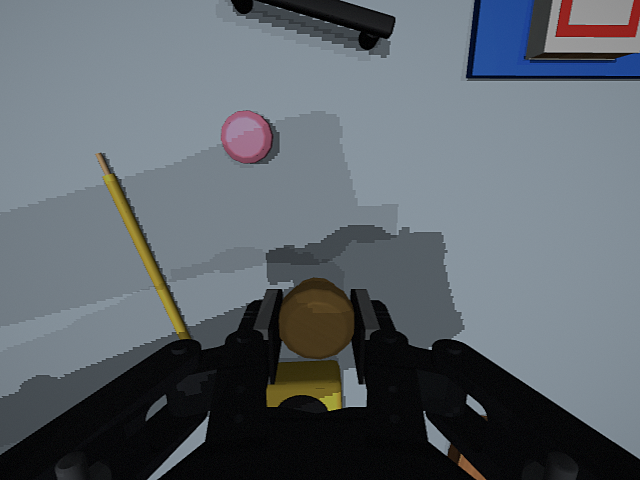

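The knob is held upright. I'll carry it to the ring.

Call:
play_rows(delta_pos=[[20, -28, 0], [52, -72, 0], [85, -116, 0], [118, -162, 0], [145, -200, 0], [160, -220, 0], [160, -220, 20], [160, -220, 50]], rot=[[0, 0, 0], [0, 0, 0], [0, 0, 0], [0, 0, 0], [0, 0, 0], [0, 0, 0], [0, 0, 0], [0, 0, 0]], jaw=[28, 28, 28, 28, 28, 28, 28, 28])

```text
time: 9.15
position: [604.0, 339.5, 51.1]
ee_rot: [1.0, -0.0, -0.001, 0.001]
force: [0.3, 0.1, -0.6]
opening: 30.1
```

Call:
play_rows(delta_pos=[[0, 0, 0], [0, 0, 0]], rot=[[0, 0, 0], [0, 0, 0]], jaw=[28, 28])

```text
time: 9.4
position: [604.5, 340.1, 53.6]
ee_rot: [1.0, -0.0, -0.0, 0.0]
force: [0.4, 0.4, -0.8]
opening: 29.9
```

```bash
python3 plan.py 606.7,342,29,0
```

```text
t 9.4 p [604.5 340.1  53.6] yaw -0.1 tilt 0.06 open 29.9 F [ 0.4  0.4 -0.8]
606.7,342,29,0 dpos [2.2, -1.9, 24.6] rot [0.001, 0.001, -0.001]
```

Call:
play_rows(delta_pos=[[2, -2, 12], [2, -2, 20], [2, -2, 23], [2, -2, 25], [2, -2, 25], [2, -2, 25], [2, -2, 25], [2, -2, 25]], rot=[[0, 0, 0], [0, 0, 0], [0, 0, 0], [0, 0, 0], [0, 0, 0], [0, 0, 0], [0, 0, 0], [0, 0, 0]], jaw=[28, 28, 28, 28, 28, 40, 55, 60])

```text
time: 10.4
position: [607.0, 343.3, 29.1]
ee_rot: [1.0, 0.0, 0.0, -0.0]
force: [0.9, -0.4, 0.4]
opening: 60.2
```

Call:
play_rows(delta_pos=[[0, 0, 0], [0, 0, -30], [0, 0, -80], [0, 0, -110], [0, 0, -110]], rot=[[0, 0, 0], [0, 0, 0], [0, 0, 0], [0, 0, 0], [0, 0, 0]], jaw=[60, 60, 60, 60, 60])

```text
time: 11.02
position: [608.7, 344.1, 142.6]
ee_rot: [1.0, -0.0, 0.003, -0.002]
force: [-0.5, -0.2, 0.4]
opening: 59.7
```

```bash
python3 plan.py 589.5,-101.3,130,-6.1; python3 -c "
from h import *; snap('wrist','w6')"
```

```text
t 11.03 p [608.7 344.1 142.6] yaw -0.0 tilt 0.37 open 59.7 F [-0.5 -0.2  0.4]
589.5,-101.3,130,-6.1 dpos [-19.2, 445.5, 10.9] rot [-0.004, -0.005, 0.106]
```

View pics/w6.png

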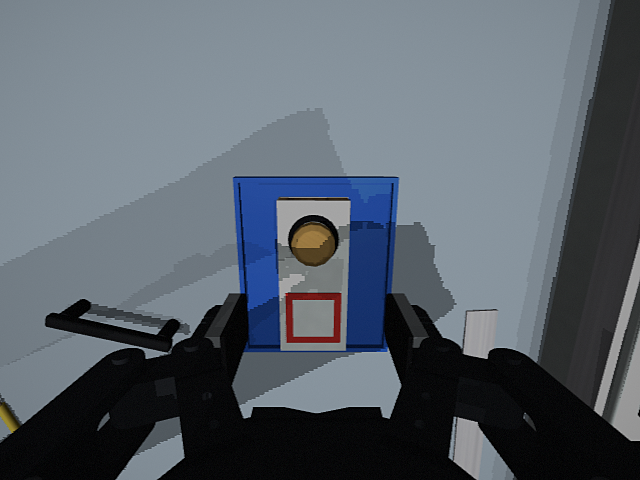

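The knob stands upright at (314,243) on the ring. Moving to the oak panel.

Call:
play_rows(delta_pos=[[-1, 25, 0], [-3, 78, 2], [-6, 132, 4], [-8, 186, 6], [-11, 240, 8], [-14, 294, 10], [-16, 348, 11], [-18, 400, 11]], rot=[[0, 0, 0], [0, 0, 0.02], [0, 0, 0.04], [0, 0, 0.05], [0, 0, 0.07], [0, 0, 0.08], [0, 0, 0.1], [0, 0, 0.106]], jaw=[85, 85, 85, 85, 85, 85, 85, 85])

```text
time: 12.08
position: [586.2, -60.6, 126.1]
ee_rot: [0.999, -0.054, -0.002, 0.0]
force: [0.5, 0.3, 0.6]
opening: 84.9
```

Call:
play_rows(delta_pos=[[0, 0, 0], [0, 0, 0]], rot=[[0, 0, 0], [0, 0, 0]], jaw=[85, 85])

```text
time: 12.32
position: [587.3, -57.5, 126.6]
ee_rot: [0.999, -0.054, -0.001, -0.0]
force: [0.8, 0.9, 0.1]
opening: 85.1
```

```bash
python3 - <<'E'
from h import *
im,d,C=load('w6'); print("knob",ray(C,[314,243],46))
im,d,C=snap('wrist','w7'); hs=cv2.cvtColor(im,cv2.COLOR_RGB2HSV); H,S,V=[hs[:,:,i].astype(int) for i in range(3)]
pr=proj(C,[[594.9,-62,19],[586.4,-141.2,19]]); print(pr)
P=[]
for u,v in pr.astype(int):
    m=np.zeros(H.shape,np.uint8); sl=(slice(max(v-25,0),v+25),slice(u-25,u+25)); m[sl]=(V[sl]<45)*255
    c=max(cv2.findContours(m,0,1)[0],key=cv2.contourArea); x=cv2.minEnclosingCircle(c); P.append(ray(C,x[0],19)[0]); print(x,P[-1])
E
python3 plan.py 589.5,-101.3,60,-6.1 589.5,-101.3,5,-6.1
```

```text
knob [[607.10159025 346.76407473  46.        ]]
[[328.04051163 246.32063327]
 [327.21523639 339.67771405]]
((326.67327880859375, 243.70297241210938), 11.796924591064453) [594.08293542 -59.84919344  19.        ]
((326.0, 338.5), 10.594910621643066) [ 585.52293284 -140.00977164   19.        ]
t 12.38 p [587.8 -56.2 126.8] yaw -6.0 tilt 0.12 open 84.8 F [0.6 0.5 0.2]
589.5,-101.3,60,-6.1 dpos [6.6, 44.7, 66.7] rot [-0.0, 0.002, 0.001]
589.5,-101.3,5,-6.1 dpos [6.7, 44.7, 121.7] rot [-0.0, 0.002, 0.001]
```

Call:
play_rows(delta_pos=[[3, 22, 40], [7, 44, 75], [7, 44, 105], [7, 44, 121], [7, 44, 121], [7, 44, 121], [7, 44, 121], [7, 44, 121]], rot=[[0, 0, 0], [0, 0, 0], [0, 0, 0], [0, 0, 0], [0, 0, 0], [0, 0, 0], [0, 0, 0], [0, 0, 0]], jaw=[85, 85, 85, 85, 85, 50, 50, 50], squeeze=50)

```text
time: 13.38
position: [592.7, -101.1, 8.7]
ee_rot: [0.999, -0.053, 0.002, -0.0]
force: [-0.9, 1.2, 6.1]
opening: 53.9
```

Call:
play_rows(delta_pos=[[0, 0, 0], [0, 0, 0], [0, 0, -20], [0, 0, -50], [0, 0, -50], [0, 0, -50]], rot=[[0, 0, 0], [0, 0, 0], [0, 0, 0], [0, 0, 0], [0, 0, 0], [0, 0, 0]], jaw=[50, 50, 50, 50, 50, 50])

```text
time: 14.12
position: [590.8, -101.1, 56.9]
ee_rot: [0.999, -0.053, -0.0, -0.0]
force: [-0.3, -0.5, -1.8]
opening: 54.5
```

```bash
python3 plan.py 585.5,-304,55,-11.7 585.5,-304,12,-11.7;  python3 -c "
from h import *; snap('wrist','w8')"
```

```text
t 14.12 p [ 590.8 -101.1   56.9] yaw -6.1 tilt 0.02 open 54.5 F [-0.3 -0.5 -1.8]
585.5,-304,55,-11.7 dpos [16.2, 202.3, 1.8] rot [-0.0, 0.0, 0.098]
585.5,-304,12,-11.7 dpos [16.2, 202.3, 44.8] rot [-0.0, 0.0, 0.098]
```

View pics/w8.png

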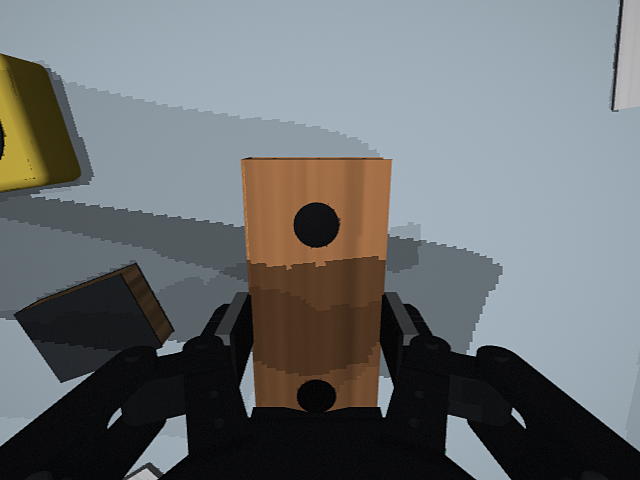

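Call:
play_rows(delta_pos=[[3, 40, 0], [7, 90, 0], [11, 145, 0], [15, 190, 0], [16, 202, 0], [16, 202, 0], [16, 202, 20], [16, 202, 35]], rot=[[0, 0, 0.02], [0, 0, 0.04], [0, 0, 0.07], [0, 0, 0.098], [0, 0, 0.098], [0, 0, 0.098], [0, 0, 0.098], [0, 0, 0.098]], jaw=[50, 50, 50, 50, 50, 50, 50, 50])

```text
time: 15.18
position: [585.6, -300.8, 19.6]
ee_rot: [0.995, -0.1, -0.001, -0.001]
force: [-0.5, 0.1, -0.9]
opening: 54.0
```

Call:
play_rows(delta_pos=[[0, 0, 5], [0, 0, 9], [0, 0, 10], [0, 0, 10], [0, 0, 10], [0, 0, 10]], rot=[[0, 0, 0], [0, 0, 0], [0, 0, 0], [0, 0, 0], [0, 0, 0], [0, 0, 0]], jaw=[50, 50, 50, 60, 74, 76])

```text
time: 15.92
position: [585.8, -304.0, 12.0]
ee_rot: [0.995, -0.102, 0.0, 0.0]
force: [-0.2, -0.6, -0.1]
opening: 75.8
```

Call:
play_rows(delta_pos=[[0, 0, 0], [0, 0, -40], [0, 0, -90], [0, 0, -110], [0, 0, -110]], rot=[[0, 0, 0], [0, 0, 0], [0, 0, 0], [0, 0, 0], [0, 0, 0]], jaw=[76, 76, 76, 76, 76])

```text
time: 16.55
position: [586.5, -304.3, 123.2]
ee_rot: [0.995, -0.102, 0.002, 0.0]
force: [-0.6, -0.8, -0.3]
opening: 75.7
```

```bash
python3 - <<'E'
from h import *
im,d,C=snap('wrist','w9'); hs=cv2.cvtColor(im,cv2.COLOR_RGB2HSV); H,S,V=[hs[:,:,i].astype(int) for i in range(3)]
def big(m): return max(cv2.findContours(m.astype(np.uint8)*255,0,1)[0],key=cv2.contourArea)[:,0]
def rc(n,c,z):
    a=cv2.minAreaRect(ray(C,c,z)[:,:2].astype(np.float32)); print(n,np.round(a[0],1),np.round(a[1],1),round(a[2],1))
rc("tray",big(((H>45)&(H<85)&(S>100))),10)
pn=big((H<20)&(S>90)&(V>50)); rc("panel",pn,23)
E
python3 plan.py 444,-266,110,28
```

```text
tray [ 585.5 -304.2] [155.5 129.6] 78.2
panel [ 585.4 -302.1] [130.2  56.3] 78.2
t 16.6 p [ 585.5 -303.6  121.3] yaw -11.7 tilt 0.03 open 75.8 F [ 0.1  0.2 -0.2]
444,-266,110,28 dpos [-146.2, -8.1, 11.4] rot [-0.0, -0.0, -0.693]
```

View pics/w9.png

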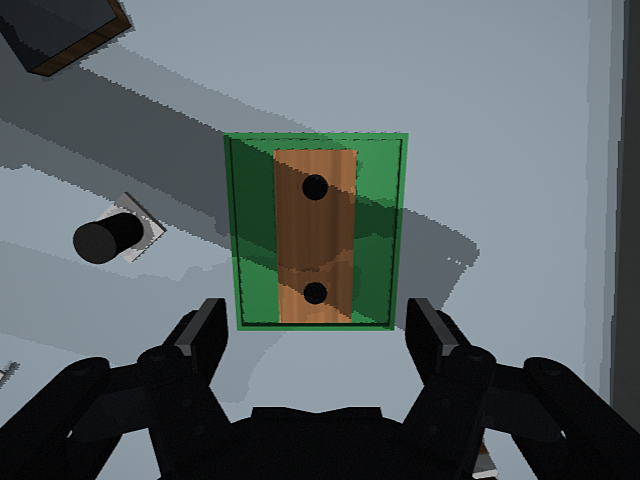

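Oak panel is centred to about 2 mm and aligned with the tray. Next the leg: pad at (95,243), plate around (128,228).

```bash
python3 - <<'E'
from h import *
im,d,C=load('w9'); print("pad",ray(C,[95,243],46)); a=ray(C,[[125,193],[165,230],[130,262]],5); print(a,(a[0]+a[2])/2)
E
python3 plan.py 444,-266,110,-17
```

```text
pad [[ 445.39071094 -266.91221979   46.        ]]
[[ 453.22493844 -241.07321912    5.        ]
 [ 473.24853818 -274.39074803    5.        ]
 [ 437.64092127 -293.7071059     5.        ]] [ 445.43292985 -267.39016251    5.        ]
t 16.6 p [ 585.5 -303.6  121.3] yaw -11.7 tilt 0.03 open 75.8 F [ 0.1  0.2 -0.2]
444,-266,110,-17 dpos [-146.2, -8.1, 11.4] rot [-0.0, 0.0, 0.093]
```

```bash
python3 plan.py 445.4,-267,100,31 445.4,-267,8,31
```

```text
t 16.6 p [ 585.5 -303.6  121.3] yaw -11.7 tilt 0.03 open 75.8 F [ 0.1  0.2 -0.2]
445.4,-267,100,31 dpos [-144.6, -7.4, 21.4] rot [-0.0, -0.0, -0.745]
445.4,-267,8,31 dpos [-144.6, -7.4, 113.4] rot [-0.0, -0.0, -0.745]
```

Call:
play_rows(delta_pos=[[-30, -2, 5], [-70, -4, 10], [-110, -6, 15], [-140, -7, 20], [-145, -7, 21], [-145, -7, 21], [-145, -7, 50], [-145, -7, 50]], rot=[[0, 0, -0.12], [0, 0, -0.28], [0, 0, -0.45], [0, 0, -0.62], [0, 0, -0.745], [0, 0, -0.745], [0, 0, -0.745], [0, 0, -0.745]], jaw=[70, 70, 70, 70, 70, 70, 70, 70])

```text
time: 17.6
position: [443.3, -266.4, 69.2]
ee_rot: [0.964, 0.266, -0.002, -0.002]
force: [-0.2, 0.6, -0.6]
opening: 70.3
```

```bash
python3 plan.py 445.4,-267,8,31
```

```text
t 17.6 p [ 443.3 -266.4   69.2] yaw 30.9 tilt 0.34 open 70.3 F [-0.2  0.6 -0.6]
445.4,-267,8,31 dpos [1.7, 1.8, 61.2] rot [-0.004, 0.004, -0.002]
```

Call:
play_rows(delta_pos=[[2, 1, 25], [2, 1, 50], [2, 1, 61], [2, 1, 61], [2, 1, 61], [2, 1, 61], [2, 1, 61], [2, 1, 61]], rot=[[0, 0, 0], [0, 0, 0], [0, 0, 0], [0, 0, 0], [0, 0, 0], [0, 0, 0], [0, 0, 0], [0, 0, 0]], jaw=[70, 70, 70, 70, 22, 22, 22, 22], squeeze=45)

```text
time: 18.6
position: [447.6, -267.9, 11.6]
ee_rot: [0.964, 0.267, 0.0, 0.0]
force: [-2.4, -1.3, 5.3]
opening: 26.3
```

Call:
play_rows(delta_pos=[[0, 0, 0], [0, 0, 0], [0, 0, -30], [0, 0, -80], [0, 0, -100], [0, 0, -100]], rot=[[0, 0, 0], [0, 0, 0], [0, 0, 0], [0, 0, 0], [0, 0, 0], [0, 0, 0]], jaw=[22, 22, 22, 22, 22, 22])

```text
time: 19.35
position: [448.5, -267.7, 112.1]
ee_rot: [0.964, 0.267, 0.002, 0.001]
force: [-0.4, -0.3, -1.6]
opening: 25.9
```

```bash
python3 plan.py 606.5,274.8,110,0;  python3 -c "
from h import *; snap('wrist','w10')"
```

```text
t 19.35 p [ 448.5 -267.7  112.1] yaw 31.0 tilt 0.21 open 25.9 F [-0.4 -0.3 -1.6]
606.5,274.8,110,0 dpos [414.9, -383.5, 2.4] rot [0.002, -0.003, 0.541]
```

View pics/w10.png

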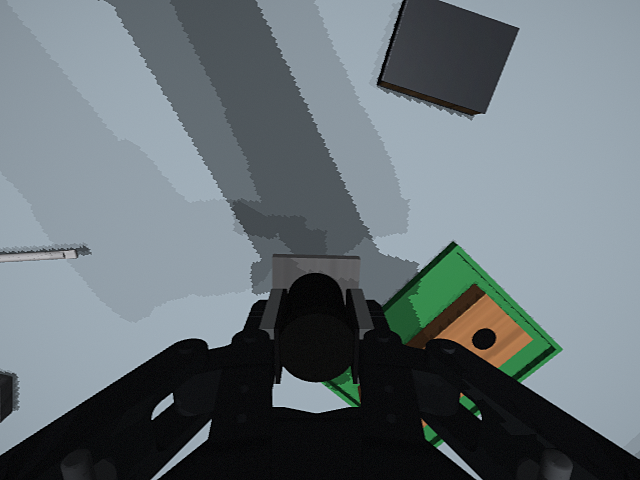

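The leg is held, plate square to the jaws. Carrying it over.

Call:
play_rows(delta_pos=[[20, -19, 0], [60, -55, 0], [100, -92, 0], [140, -129, 0], [180, -166, 0], [220, -203, 0], [260, -240, 0], [300, -277, 0]], rot=[[0, 0, 0.03], [0, 0, 0.08], [0, 0, 0.14], [0, 0, 0.2], [0, 0, 0.26], [0, 0, 0.32], [0, 0, 0.38], [0, 0, 0.43]], jaw=[22, 22, 22, 22, 22, 22, 22, 22])

```text
time: 20.4
position: [560.8, 126.0, 108.5]
ee_rot: [0.999, 0.055, -0.002, 0.0]
force: [1.3, -1.7, -1.2]
opening: 25.5
```

Call:
play_rows(delta_pos=[[0, 0, 0], [0, 0, 0]], rot=[[0, 0, 0], [0, 0, 0]], jaw=[22, 22])

```text
time: 20.65
position: [560.6, 123.7, 108.8]
ee_rot: [0.998, 0.056, -0.002, 0.001]
force: [-0.1, -0.9, -1.5]
opening: 26.3
```

```bash
python3 plan.py 606.5,274.8,110,0 606.5,274.8,60,0
```

```text
t 20.65 p [560.6 123.7 108.8] yaw 6.4 tilt 0.22 open 26.3 F [-0.1 -0.9 -1.5]
606.5,274.8,110,0 dpos [62.4, -145.1, -1.6] rot [0.002, 0.003, 0.111]
606.5,274.8,60,0 dpos [62.6, -145.1, 48.4] rot [0.002, 0.003, 0.111]
```

Call:
play_rows(delta_pos=[[12, -30, 0], [30, -72, 0], [50, -115, 0], [61, -143, 0], [62, -145, 10], [62, -145, 35], [62, -145, 48], [62, -145, 48]], rot=[[0, 0, 0.03], [0, 0, 0.06], [0, 0, 0.09], [0, 0, 0.111], [0, 0, 0.111], [0, 0, 0.111], [0, 0, 0.111], [0, 0, 0.111]], jaw=[22, 22, 22, 22, 22, 22, 22, 22])

```text
time: 21.65
position: [606.5, 273.1, 61.2]
ee_rot: [1.0, -0.001, -0.001, 0.001]
force: [0.5, 0.8, -0.8]
opening: 26.0
```

Call:
play_rows(delta_pos=[[0, 0, 0]], rot=[[0, 0, 0]], jaw=[22])

```text
time: 21.78
position: [608.0, 274.9, 63.6]
ee_rot: [1.0, -0.001, 0.001, -0.0]
force: [0.4, 0.5, -0.9]
opening: 25.9
```

```bash
python3 plan.py 606.5,274.8,34,0
```

```text
t 21.77 p [608.  274.9  63.6] yaw -0.1 tilt 0.06 open 25.9 F [ 0.4  0.5 -0.9]
606.5,274.8,34,0 dpos [-1.5, 0.1, 29.6] rot [-0.0, -0.001, -0.001]
```

Call:
play_rows(delta_pos=[[-1, 0, 10], [-1, 0, 18], [-1, 0, 23], [-1, 0, 26], [-1, 0, 28], [-1, 0, 28]], rot=[[0, 0, 0], [0, 0, 0], [0, 0, 0], [0, 0, 0], [0, 0, 0], [0, 0, 0]], jaw=[22, 22, 22, 22, 22, 22])

```text
time: 22.52
position: [606.5, 275.6, 35.0]
ee_rot: [1.0, 0.0, 0.0, -0.0]
force: [0.1, 0.6, -0.8]
opening: 25.8
```

Call:
play_rows(delta_pos=[[0, 0, 1], [0, 0, 2], [0, 0, 2]], rot=[[0, 0, 0], [0, 0, 0], [0, 0, 0]], jaw=[22, 22, 22])

```text
time: 22.9
position: [606.7, 275.7, 34.6]
ee_rot: [1.0, 0.0, 0.0, -0.0]
force: [-3.9, -0.8, 7.1]
opening: 25.8
```

Contact. Releasing and lifting.

Call:
play_rows(delta_pos=[[0, 0, 0], [0, 0, 0], [0, 0, 0], [0, 0, 0], [0, 0, -30], [0, 0, -80], [0, 0, -110], [0, 0, -110]], rot=[[0, 0, 0], [0, 0, 0], [0, 0, 0], [0, 0, 0], [0, 0, 0], [0, 0, 0], [0, 0, 0], [0, 0, 0]], jaw=[32, 45, 58, 60, 60, 60, 60, 60])

```text
time: 23.9
position: [608.3, 276.3, 146.3]
ee_rot: [1.0, -0.0, 0.003, -0.001]
force: [-0.3, 0.4, 0.1]
opening: 60.1
```

```bash
python3 plan.py 438,260,110,75.3;  python3 -c "
from h import *; snap('wrist','w11')"
```

```text
t 23.9 p [608.3 276.3 146.3] yaw -0.0 tilt 0.36 open 60.1 F [-0.3  0.4  0.1]
438,260,110,75.3 dpos [-170.5, 16.4, 35.3] rot [0.001, -0.007, -1.314]
```

View pics/w11.png

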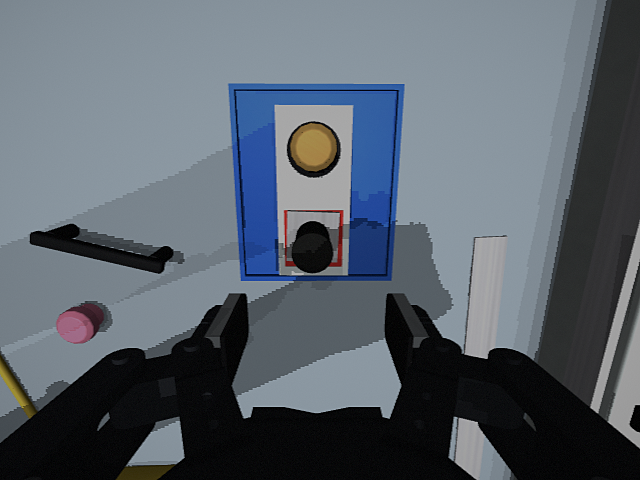

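Knob and leg are centred on the ring and square. Now the handle, with bar ends at (33,238) and (162,265).

```bash
python3 - <<'E'
from h import *
im,d,C=load('w11'); a=ray(C,[[31,237],[163,266]],33); v=a[1]-a[0]; print(a,a.mean(0),np.linalg.norm(v),np.degrees(np.arctan2(v[1],v[0])))
im,d,C=load('top0'); g=cv2.cvtColor(im,cv2.COLOR_RGB2GRAY); 
x=np.array([[160+128/5,255+40/5],[160+64/5,255+286/5]]); x=np.array([[160+133/5,255+41/5],[160+64/5,255+286/5]]); a=ray(C,x,35); v=a[0]-a[1]; print("top",a,a.mean(0),np.linalg.norm(v),np.degrees(np.arctan2(v[1],v[0])))
E
python3 plan.py 438,262,90,75.3
```

```text
[[391.8254354  279.10972833  33.        ]
 [488.93646843 255.50584081  33.        ]] [440.38095191 267.30778457  33.        ] 99.93846228371754 -13.661438621820102
top [[486.31506989 252.02959161  35.        ]
 [391.79278646 274.29870062  35.        ]] [439.05392818 263.16414612  35.        ] 97.11011935496005 -13.256929352249964
t 23.95 p [607.  275.8 143.9] yaw -0.0 tilt 0.14 open 60.1 F [ 0.  -0.8  0.6]
438,262,90,75.3 dpos [-169.1, 13.9, 53.5] rot [0.0, -0.003, -1.314]
```

Call:
play_rows(delta_pos=[[-25, 2, 10], [-60, 4, 20], [-95, 6, 30], [-130, 8, 40], [-160, 10, 50], [-167, 11, 53], [-167, 11, 53], [-167, 11, 53]], rot=[[0, 0, -0.17], [0, 0, -0.34], [0, 0, -0.51], [0, 0, -0.68], [0, 0, -0.85], [0, 0, -1.02], [0, 0, -1.19], [0, 0, -1.335]], jaw=[60, 60, 60, 60, 60, 50, 50, 50])

```text
time: 24.95
position: [438.0, 263.8, 88.0]
ee_rot: [0.784, 0.621, -0.002, -0.0]
force: [-0.7, 0.3, 0.2]
opening: 50.1
```

Call:
play_rows(delta_pos=[[0, 0, 0], [0, 0, 0]], rot=[[0, 0, 0], [0, 0, 0]], jaw=[50, 50])

```text
time: 25.2
position: [438.8, 264.1, 88.9]
ee_rot: [0.786, 0.618, -0.001, -0.0]
force: [-0.1, -1.0, 0.6]
opening: 49.7
```

```bash
python3 plan.py 440,265,13,76.5; python3 -c "
from h import *; im,d,C=snap('wrist','w12'); print(proj(C,[[391,277,33],[488,254,33],[440,265,33]]))"
```

```text
t 25.2 p [438.8 264.1  88.9] yaw 76.4 tilt 0.09 open 49.7 F [-0.1 -1.   0.6]
440,265,13,76.5 dpos [1.2, 1.0, 75.9] rot [-0.001, 0.001, -0.003]
[[317.70949961 183.47932818]
 [318.41703757 338.95127823]
 [317.47913553 267.32204108]]
```

View pics/w12.png

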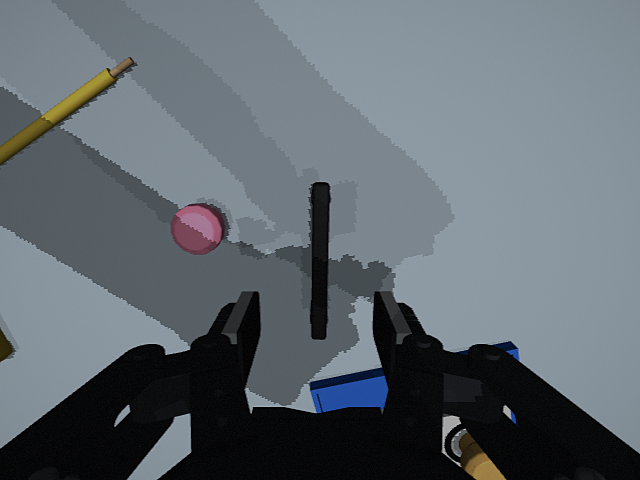

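The bar, from (320,183) to (318,339), matches the prediction. Grasping it at mid-bar.

Call:
play_rows(delta_pos=[[1, 1, 25], [1, 1, 55], [1, 1, 72], [1, 1, 75], [1, 1, 75], [1, 1, 75], [1, 1, 75], [1, 1, 75]], rot=[[0, 0, 0], [0, 0, 0], [0, 0, 0], [0, 0, 0], [0, 0, 0], [0, 0, 0], [0, 0, 0], [0, 0, 0]], jaw=[50, 50, 50, 50, 5, 5, 5, 5], squeeze=50)

```text
time: 26.25
position: [441.5, 265.8, 16.0]
ee_rot: [0.785, 0.619, 0.001, 0.0]
force: [-0.3, -0.3, 5.9]
opening: 8.8
```

Call:
play_rows(delta_pos=[[0, 0, 0], [0, 0, 0], [0, 0, -30], [0, 0, -80], [0, 0, -100], [0, 0, -100]], rot=[[0, 0, 0], [0, 0, 0], [0, 0, 0], [0, 0, 0], [0, 0, 0], [0, 0, 0]], jaw=[5, 5, 5, 5, 5, 5])

```text
time: 27.0
position: [441.5, 265.9, 116.4]
ee_rot: [0.785, 0.619, 0.002, 0.0]
force: [0.4, 0.3, 0.1]
opening: 8.9
```

```bash
python3 plan.py 585.4,-302.5,110,-11.8; python3 -c "
from h import *; im,d,C=snap('wrist','w13')"
```

```text
t 27.0 p [441.5 265.9 116.4] yaw 76.5 tilt 0.21 open 8.9 F [0.4 0.3 0.1]
585.4,-302.5,110,-11.8 dpos [-519.1, 272.6, 5.6] rot [-0.0, -0.004, 1.541]
```

View pics/w13.png

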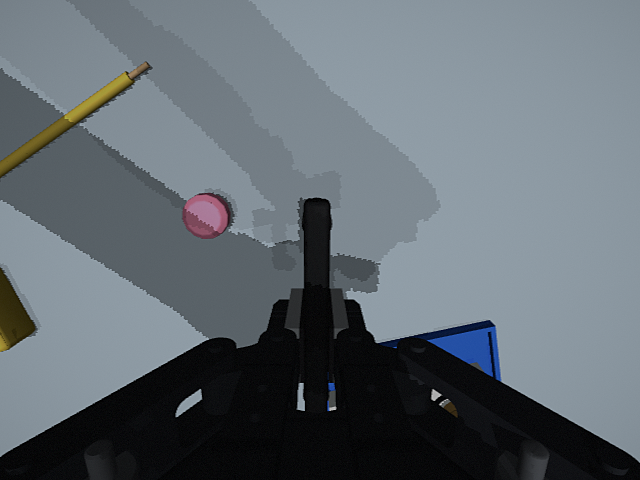

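The handle is held level. Carrying it to the green tray.

Call:
play_rows(delta_pos=[[-20, 10, 0], [-65, 34, 1], [-110, 58, 2], [-155, 81, 3], [-200, 105, 3], [-245, 129, 3], [-290, 152, 3], [-335, 176, 3]], rot=[[0, 0, 0.1], [0, 0, 0.22], [0, 0, 0.35], [0, 0, 0.48], [0, 0, 0.61], [0, 0, 0.74], [0, 0, 0.87], [0, 0, 1.0]], jaw=[5, 5, 5, 5, 5, 5, 5, 5])

```text
time: 28.05
position: [532.3, -103.0, 109.8]
ee_rot: [0.986, 0.165, -0.002, -0.0]
force: [0.3, 0.6, -0.9]
opening: 8.5
```

Call:
play_rows(delta_pos=[[0, 0, 0], [0, 0, 0]], rot=[[0, 0, 0], [0, 0, 0]], jaw=[5, 5])

```text
time: 28.3
position: [532.2, -101.1, 110.0]
ee_rot: [0.986, 0.167, -0.002, -0.001]
force: [-0.1, 0.4, -1.2]
opening: 8.5
```

```bash
python3 plan.py 585.4,-302.5,110,-11.8
```

```text
t 28.3 p [ 532.2 -101.1  110. ] yaw 19.2 tilt 0.19 open 8.5 F [-0.1  0.4 -1.2]
585.4,-302.5,110,-11.8 dpos [-16.1, 207.7, -0.2] rot [-0.001, 0.003, 0.541]
```

Call:
play_rows(delta_pos=[[-3, 40, 0], [-7, 90, 0], [-11, 140, 0], [-15, 190, 0], [-16, 208, 0], [-16, 208, 20], [-16, 208, 45], [-16, 208, 50]], rot=[[0, 0, 0.1], [0, 0, 0.22], [0, 0, 0.35], [0, 0, 0.48], [0, 0, 0.541], [0, 0, 0.541], [0, 0, 0.541], [0, 0, 0.541]], jaw=[5, 5, 5, 5, 5, 5, 5, 5])

```text
time: 29.3
position: [585.3, -298.7, 58.1]
ee_rot: [0.995, -0.101, -0.003, -0.002]
force: [-0.7, 0.3, -1.5]
opening: 8.9
```

Call:
play_rows(delta_pos=[[0, 0, 0], [0, 0, 0]], rot=[[0, 0, 0], [0, 0, 0]], jaw=[5, 5])

```text
time: 29.55
position: [587.4, -302.8, 62.8]
ee_rot: [0.995, -0.102, 0.001, -0.0]
force: [-0.4, 0.1, -0.4]
opening: 8.8
```

```bash
python3 plan.py 585.4,-302.5,40,-11.8; python3 -c "
from h import *; im,d,C=snap('wrist','w14')"
```

```text
t 29.55 p [ 587.4 -302.8   62.8] yaw -11.7 tilt 0.09 open 8.8 F [-0.4  0.1 -0.4]
585.4,-302.5,40,-11.8 dpos [-2.1, 0.1, 22.8] rot [-0.0, -0.002, 0.001]
```

View pics/w14.png

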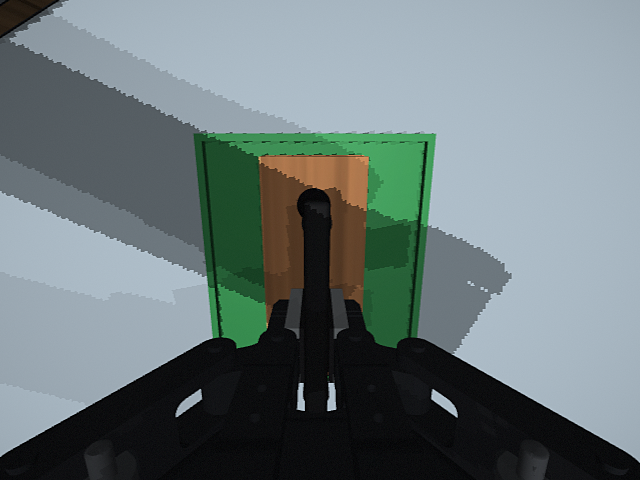

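The handle is in line with the dots, with the far dot peeking out at (313,200). Lowering in small steps.

Call:
play_rows(delta_pos=[[-1, 0, 8], [-1, 0, 15], [-1, 0, 19], [-1, 0, 21], [-1, 0, 22], [-1, 0, 22]], rot=[[0, 0, 0], [0, 0, 0], [0, 0, 0], [0, 0, 0], [0, 0, 0], [0, 0, 0]], jaw=[5, 5, 5, 5, 5, 5])

```text
time: 30.35
position: [585.8, -303.2, 39.9]
ee_rot: [0.995, -0.103, 0.0, 0.0]
force: [0.4, 0.2, -0.4]
opening: 8.9
```

Call:
play_rows(delta_pos=[[0, 0, 1], [0, 0, 2], [0, 0, 2]], rot=[[0, 0, 0], [0, 0, 0], [0, 0, 0]], jaw=[5, 5, 5])

```text
time: 30.72
position: [586.1, -303.2, 39.1]
ee_rot: [0.995, -0.103, 0.001, -0.0]
force: [-2.1, 1.0, 5.7]
opening: 8.5
```

Call:
play_rows(delta_pos=[[0, 0, 0], [0, 0, 0], [0, 0, 0], [0, 0, 0], [0, 0, -30], [0, 0, -80], [0, 0, -110], [0, 0, -110]], rot=[[0, 0, 0], [0, 0, 0], [0, 0, 0], [0, 0, 0], [0, 0, 0], [0, 0, 0], [0, 0, 0], [0, 0, 0]], jaw=[20, 30, 40, 40, 40, 40, 40, 40])

```text
time: 31.72
position: [587.4, -304.2, 151.1]
ee_rot: [0.995, -0.103, 0.003, 0.001]
force: [-0.1, 1.3, -0.0]
opening: 39.9
```

Call:
play_rows(delta_pos=[[-30, 0, -10], [-60, 0, -20], [-60, 0, -20], [-60, 0, -20]], rot=[[0, 0, 0], [0, 0, 0], [0, 0, 0], [0, 0, 0]], jaw=[40, 40, 40, 40])

```text
time: 32.22
position: [527.3, -290.3, 167.0]
ee_rot: [0.995, -0.103, -0.0, -0.0]
force: [-0.6, -0.3, -0.4]
opening: 40.0
```

```bash
python3 - <<'E'
from h import *
w,_,_=snap('wrist','w15'); t,_,C=snap('top','top2')
a=cv2.resize(t[150:300,110:210],(400,600),interpolation=cv2.INTER_CUBIC); b=cv2.resize(t[150:300,420:520],(400,600),interpolation=cv2.INTER_CUBIC)
cv2.imwrite('pics/fin.png',np.hstack([a,b])[:,:,::-1])
# predicted pixels of ideal fitting points, for compare
print("ideal knob/leg/handle ends px (top):",proj(C,[[606.7,342.5,50],[606.5,274.7,69],[595.6,-253.2,58],[575.2,-351,58]]).round(1))
hs=cv2.cvtColor(t,cv2.COLOR_RGB2HSV);H,S,V=[hs[:,:,i].astype(int) for i in range(3)]
for n,m,win,z in(("tape",(H>24)&(H<34)&(S>140),(300,342,270,315),32),("grey",V<75,(358,400,258,305),19)):
    x0,x1,y0,y1=win;k=np.zeros(H.shape,np.uint8);k[y0:y1,x0:x1]=m[y0:y1,x0:x1]*255
    c=max(cv2.findContours(k,0,1)[0],key=cv2.contourArea)[:,0]; print(n,cv2.minAreaRect(ray(C,c,z)[:,:2].astype(np.float32))[0])
E
```

```text
ideal knob/leg/handle ends px (top): [[140.8 200.4]
 [173.3 198.5]
 [447.7 207.8]
 [498.5 218.6]]
tape (434.6524353027344, -8.933216094970703)
grey (430.56866455078125, -147.46597290039062)
```

The picture limit is reached, so I'll check by numbers. The grey sample reading may be spoiled by the arm's shadow, so I'll move the arm away and measure again.

Call:
play_rows(delta_pos=[[5, -30, -10], [15, -85, -20], [25, -140, -30], [35, -195, -40], [45, -250, -40], [50, -300, -40], [50, -300, -40], [50, -300, -40]], rot=[[0, 0, 0], [0, 0, 0], [0, 0, 0], [0, 0, 0], [0, 0, 0], [0, 0, 0], [0, 0, 0], [0, 0, 0]], jaw=[40, 40, 40, 40, 40, 40, 40, 40])

```text
time: 33.33
position: [637.4, -7.9, 207.0]
ee_rot: [0.995, -0.103, -0.001, 0.001]
force: [-0.7, -1.0, -0.0]
opening: 39.8
```

```bash
cat > fin.py <<'E'
from h import *
t,_,C=snap('top','top3'); hs=cv2.cvtColor(t,cv2.COLOR_RGB2HSV);H,S,V=[hs[:,:,i].astype(int) for i in range(3)]
def go(n,m,win,z):
    x0,x1,y0,y1=win;k=np.zeros(H.shape,np.uint8);k[y0:y1,x0:x1]=m[y0:y1,x0:x1]*255
    c=max(cv2.findContours(k,0,1)[0],key=cv2.contourArea)[:,0]; a=cv2.minAreaRect(ray(C,c,z)[:,:2].astype(np.float32)); print(n,np.round(a[0],1),np.round(a[1],1),round(a[2],1),"px",c.min(0),c.max(0))
go("tape",(H>24)&(H<34)&(S>140),(300,342,270,315),32)
for th in (50,62,75): go("grey%d"%th,V<th,(350,410,250,310),19)
go("knob",(H>12)&(H<34)&(S>90),(125,165,180,230),46)
go("leg",V<60,(155,205,180,230),66)
go("red",((H<8)|(H>172))&(S>120),(125,205,172,240),23)
go("handle",V<60,(430,515,190,245),57)
go("oak",((H<20)&(S>90))|(V<60),(430,515,190,245),23)
go("green",(H>45)&(H<85)&(S>100),(410,530,160,270),10)
E
python3 fin.py; python3 - <<'E'
from h import *
# side-view: where marks/fittings should be vs depth cloud near grey
for n in("top0","top3"):
    im,d,C=load(n); K,R,c=C; v,u=np.mgrid[250:310,350:410]; D=d[250:310,350:410]
    P=(np.c_[u.ravel(),v.ravel(),np.ones(u.size)]@np.linalg.inv(K).T*D.ravel()[:,None])@R.T+c
    s=P[(P[:,2]>12)&(P[:,2]<30)&(D.ravel()>0)]; print(n,"grey cloud",len(s),s.mean(0).round(1))
im,d,C=load("top3");K,R,c=C
def cl(x0,x1,y0,y1,z0,z1):
    v,u=np.mgrid[0:480,0:640]; P=(np.c_[u.ravel(),v.ravel(),np.ones(u.size)]@np.linalg.inv(K).T*d.ravel()[:,None])@R.T+c
    s=P[(P[:,0]>x0)&(P[:,0]<x1)&(P[:,1]>y0)&(P[:,1]<y1)&(P[:,2]>z0)&(P[:,2]<z1)]; print(len(s),s.mean(0).round(1) if len(s) else "", (s.min(0).round(0),s.max(0).round(0)) if len(s) else "")
cl(560,650,310,390,35,60); cl(560,650,230,310,60,80); cl(520,650,-380,-230,48,70); cl(520,650,-380,-230,17,30)
E
```

```text
top0 grey cloud 910 [ 455.3 -121.5   19.2]
top3 grey cloud 905 [ 455.4 -121.5   19.3]
225 [605.5 342.   48.3] (array([591., 327.,  37.]), array([622., 360.,  56.]))
183 [605.8 275.8  68.4] (array([592., 263.,  61.]), array([620., 291.,  74.]))
296 [ 586.4 -301.1   57.3] (array([ 572., -350.,   48.]), array([ 602., -253.,   63.]))
1503 [ 584.7 -301.2   23.3] (array([ 546., -370.,   17.]), array([ 626., -234.,   29.]))Traceback (most recent call last):
  File "fin.py", line 6, in <module>
    go("tape",(H>24)&(H<34)&(S>140),(300,342,270,315),32)
    ~~^^^^^^^^^^^^^^^^^^^^^^^^^^^^^^^^^^^^^^^^^^^^^^^^^^^
  File "fin.py", line 5, in go
    c=max(cv2.findContours(k,0,1)[0],key=cv2.contourArea)[:,0]; a=cv2.minAreaRect(ray(C,c,z)[:,:2].astype(np.float32)); print(n,np.round(a[0],1),np.round(a[1],1),round(a[2],1),"px",c.min(0),c.max(0))
      ~~~^^^^^^^^^^^^^^^^^^^^^^^^^^^^^^^^^^^^^^^^^^^^^^^^
ValueError: max() iterable argument is empty
```

Depth confirms everything, and the arm is clear of the scene. Handing in.

```bash
python3 -c "
from bench import r; s=r.read_state(); print(s['time'],s['force'],abs(s['qvel']).max()); print(r.sign_off())"
```

```text
33.375 [ 0.44718552 -0.47199732 -0.43741138] 0.013125084393602816
the job is handed in; nothing more can be done
None
```

I made up both kits and handed the job in at 33.4 s. The sign-off gives no verdict, but my last checks put everything well inside tolerance.

| Item | Measured (mm) | Goal (mm) | Goal is |
|---|---|---|---|
| Oak panel | (585.4, −302.1), 78.2° | (585.5, −304.2), 78.2° | green tray |
| White panel | about (606.6, 308.5) | about (608, 311) | blue tray |
| Brass knob | (605.5, 342.0) | (606.7, about 342.5) | ring |
| Leg | (605.8, 275.8) | (606.5, about 274.7) | square |
| Bar handle | (586.4, −301.1) | (585.4, −302.1) | midway between dots |

- **Upright:** the depth camera read the mean top heights of the fittings at 48, 68 and 57 mm, which fits all three standing upright on their panels.
- **Left in place:** the grey sample and the tape measure were not moved. The pink knob was not touched.
- **Hard contact:** the wrist force read 37 N while I set down the white panel. That was a force through the grip and well under the 120 N wrist limit. The other set-downs read about 7 N or less where I checked.
- **Checks that disagreed or failed:**
  - A colour check first put the grey sample about 35 mm off. I took that for the arm's shadow, because the depth camera showed it within 0.1 mm of its start.
  - The last colour check of the tape found nothing in its window, probably because the arm was in the way. A check one second earlier showed it unmoved.
  - I had used all 16 picture views, so I checked the finished scene by numbers only. I never viewed the released handle in a picture.

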